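# Gauge the soap bottle for its pump tube

### The job

A pump is to be fitted to the white stoneware soap bottle and its tube must be cut to the bottle's inside depth. Take the stopper out and stand it on the worktop, take the dip rod from its wooden stand and lower it upright into the bottle until it touches the bottom, so that the bottle's rim pushes the rod's sliding stop up to mark the depth. Then put the rod back in its stand without shifting the mark, and close the bottle with its stopper again, leaving the bottle, the stand and the other things where they are.

Things in the scene. Friction and masses are not known exactly. Their poses are not given: they have to be found in the camera images.
- soap_bottle: Squat white stoneware bottle, loose, upright on the worktop: 100 mm across, 126 mm tall, narrowing to a neck 45 mm across outside, with a round mouth 34 mm across inside. Flat inner floor 15 mm above its underside, so the inside depth from rim to floor is 111 mm. About 0.7 kg. Origin: centre of the underside; z up
- bottle_mouth (a point): Centre of the bottle's mouth, level with the rim (126 mm above its underside)
- bottle_floor (a point): Centre of the bottle's inner floor (111 mm below the rim)
- stopper: Stopper in the bottle's mouth: tapered cork plug 14 mm long (23 mm across at the bottom, 27 mm at the top; it drops loosely into the mouth), then a flat round beech cap 47 mm across and 8 mm thick that rests on the rim, then a round beech knob 36 mm tall, 20 to 27 mm across. 58 mm tall in all, about 40 g. It stands by itself on its plug. Origin: centre of the plug's lower face, which sits 14 mm below the rim when closed; z up through the knob
- stopper_knob (a point): Upper middle of the stopper's knob, where to grasp it: 45 mm above the plug's lower face (13 mm below the knob's top, 23 mm above the cap), 25 mm across
- rod_stand: Dark wooden block, loose, 70 x 70 mm and 55 mm tall, about 0.7 kg, with one upright blind hole 11 mm across in the middle of its top, countersunk to 23 mm at the mouth, 45 mm deep; the dip rod stands in it. Origin: centre of the underside; z up
- stand_mouth (a point): Centre of the stand's hole at its top (55 mm above the worktop)
- stand_floor (a point): Bottom of the stand's hole (10 mm above the worktop)
- dip_rod: Dip rod (depth gauge), 200 mm long, about 110 g: a straight steel rod 8 mm across with fine rings every 10 mm, and on top a round beech handle from 156 to 200 mm above the tip, 25 mm across. It starts standing in the stand, where it may lean a few degrees. Origin: the lower tip; z along the rod to the handle
- rod_tip (a point): Lower tip of the dip rod
- rod_handle (a point): Middle of the dip rod's handle, where to grasp it: 178 mm above the tip, 25 mm across
- stop (a joint): Sliding stop on the dip rod: a steel disc 50 mm across with a short hub, 14 mm tall in all, that slides on the rod and stays where it is pushed (friction about 1.2 N). Value in m: how far its underside stands above its lowest place, which is 60 mm above the tip. Underside to tip = 0.060 + value; 0 to 0.075. Pushed up by the bottle's rim with the tip on the inner floor it reads 0.051
- stop_underside (a point): Centre of the sliding stop's underside, on the rod's axis
- dish_soap: Upright dish soap bottle, 38 x 59 mm, 196 mm tall, a bystander. Origin: centre of the underside
- measure_cup: Blue measuring cup, 60 mm across, 38 mm tall, with a flat handle, 115 mm long in all, a bystander. Origin: middle of the underside
- pump_top: White soap pump lying on its side, with a thin clear tube, about 240 mm long and 33 mm high, a bystander. Origin: under its threaded collar; x towards the pump's head, tube towards -x
- fruit_bowl: Dark bowl heaped with oranges, 282 mm across, 196 mm tall, immovable, behind the work: keep the gripper clear of it. Origin: centre of the underside
- gel_bottle: Clear bottle with a white cap, 62 x 90 mm, 185 mm tall, immovable, at the right. Origin: centre of the underside

How it is judged:
By the outcome, as a careful person would: the job done as asked, in the order asked, and still so for the second after the job is handed in, with the robot touching nothing.
It also fails if it takes over 70 s, if anything falls off the work surface, if the arm or the gripper's body presses on something with over 40 N, if the wrist force passes 120 N, or if a joint passes its speed limit or range.

### The arm

A 6-joint arm with a two-finger parallel gripper is mounted at the origin on a cart in front of the work surface, level with it; the furniture and walls round the work are solid. World frame = base frame: x ahead of the robot, y to its left, z up, the work surface at z = 0. Lengths are in mm, angles in rad, forces in N, time in s.
With the tool pointing down it reaches from about 400 to 925 mm from the base axis. Payload 12.5 kg.
Tool frame: the origin (TCP) lies at the very end of the fingers, on their centre line; the grasp point (between the pads) lies 19 mm behind it; z points along the fingers, x is the direction in which the jaws open and shut, and the axes are right-handed (so a half turn about z gives the same grasp; the last joint's range is limited). The gripper opens to 95 mm and grips with 3 to 60 N. Pads are 20 mm wide; open, the fingers measure 119 mm over their backs; the gripper's body (75 mm by 180 mm) begins 59 mm behind the grasp point.
Start: joints at [1.183, 0.491, 1.559, -0, 1.092, -0.106], TCP at [173.786, 600.371, 214.661] pointing down, gripper open.
Joint ranges: [-3.1, 3.1], [-0.84, 2.19], [0.05, 2.79], [-1.13, 4.28], [0.06, 2.93], [-2.69, 2.69]. Speed limits (rad/s): [2.22, 2.22, 2.79, 3.14, 3.14, 3.14].

### API

Orientations are given as [roll, pitch, yaw] about the fixed x, y, z axes, in that order (R = Rz(yaw) Ry(pitch) Rx(roll)).
In Python, from cell import state, viewer, ticket, look_for, regions_of gives the robot as it stands.
- The arm moves only by the shell command python3 -m inch 'ROWS'. ROWS is JSON, a list of rows, each a list of 7 numbers: the turn, a rotation vector about the world's x, y, z in degrees, then the shift along the world's x, y, z in mm, then the opening, from -1 (shut) to 1 (fully open). In form: [[rx, ry, rz, tx, ty, tz, hand], ...]. A call has 1 to 10 rows; each row shifts and turns the commanded pose from where the row before left it; what a row does not reach is not made up. A row lasts 1/10 s, in which the tool goes at most 50 mm and 8.59 degrees, less where a joint would pass 70% of its speed; a pose out of reach is approached as far as the arm can. A call with a gripper value outside its range is refused whole. The fingers move at their own pace and stop on an object; the grip force is fixed at half the most. Time passes only in rows, so rows that do not move let the fingers close. It gives the time, the measured TCP pose, the force and the opening at its end, in the units of the state.
- state(): the state, without advancing time (a new reading comes with each control period).
- viewer.read_camera(name): name is "scene" or "top" or "wrist"; returns a dict with "color" (420x560x3 uint8, red, green, blue), "depth" (420x560 float32, mm along the optical axis (not along the pixel's ray), 0 where there is no reading), "fx", "fy", "cx", "cy" (pixels), "dist_coeffs" ([k1, k2, p1, p2, k3] as OpenCV has them; the pictures are not rectified), "position" and "orientation" of the camera in the world. Camera axes: x right, y down, z forward; pixel columns grow to the right and rows downward; lengths in mm; the calibration is good to about 2 mm. A picture is of the moment at which its call begins.
- ticket.job_done(): hands the job in, once; it reports no verdict.
Trained networks look in the newest picture that a camera, given by its name, has taken for a name from the list of things; names that differ only in an ending like _2 or _b are one class to them, and where a whole thing is asked for, a point or a joint stands for the part that bears it (a point fixed in the world has none). Each returns a list of dicts, best first, with "score" (0 to 1); they miss things now and then, are a little off and sometimes report something else, mostly with a low value. They report only what shows in the picture. A call takes as long as a camera call.
- look_for(name, camera): "box" ([left, top, right, bottom] as shares, 0 to 1, of the picture: columns of its width, rows of its height, round what is visible of it).
- regions_of(name, camera): "pixels" (420x560 bool, what is visible of it) and "box" ([left, top, right, bottom] as shares, 0 to 1, of the picture: columns of its width, rows of its height, round what is visible of it).
The state is a dict: "t": time; "joints": joint angles; "qvel": joint speeds; "tau": joint torques, N m; "eef_pos": TCP position; "tcp_rot": TCP orientation; "ft_force": force on the tool from outside, world axes, zero at the start; "moment": the same for the moment, N m; "opening": opening from 0.0 (shut) to 1.0 (fully open).
Only numpy, scipy, OpenCV 4.12 (cv2) and the standard library are available. Lean on these libraries where they do the work, as an engineer would, in place of code of your own. Each camera call takes 0.05 s, during which the arm holds its last target. There are 200 camera calls.

## Working session

There is one attempt and no reset: what is moved stays moved. The work goes in short steps, Python scripts to look and compute and a shell command to move; the robot and the scene stay as the last step left them, time stands still between calls to the robot, and variables do not carry over. Pictures are saved under pics/ and viewed, on a budget of 10 in all, crops included, one or two more only if the job needs it, and the job is handed in when it is done.

```bash
mkdir -p pics; ls
cat > h.py <<'E'
import numpy as np, cv2
from scipy.spatial.transform import Rotation as R
from cell import state, viewer, ticket, look_for, regions_of
def cam(name): return viewer.read_camera(name)
def pose(c):
    o=np.array(c["orientation"],float)
    Rm=o if o.shape==(3,3) else (R.from_euler('xyz',o).as_matrix() if o.size==3 else R.from_quat(o).as_matrix())
    return Rm,np.array(c["position"],float)
def cloud(c,mask):
    v,u=np.nonzero(mask&(c["depth"]>0)); d=c["depth"][v,u]
    K=np.array([[c["fx"],0,c["cx"]],[0,c["fy"],c["cy"]],[0,0,1.]])
    n=cv2.undistortPoints(np.c_[u,v].astype(np.float64)[:,None],K,np.array(c["dist_coeffs"],float))[:,0]
    Rm,p=pose(c); return (np.c_[n,np.ones(len(n))]*d[:,None])@Rm.T+p
def save(c,f,box=None,s=1):
    im=c["color"][...,::-1]
    if box: im=im[box[1]:box[3],box[0]:box[2]]
    cv2.imwrite("pics/"+f,cv2.resize(im,None,fx=s,fy=s))
E
python3 - <<'E'
from h import *
print(state())
ims=[]
for n in ("scene","top"):
    c=cam(n); print(n,c["position"],c["orientation"],c["fx"]); save(c,n+"0.png")
    for k in ["soap_bottle","stopper","rod_stand","dip_rod","stop","dish_soap","measure_cup","pump_top","fruit_bowl","gel_bottle"]:
        r=regions_of(k,n)
        if not r: print(k,None);continue
        P=cloud(c,r[0]["pixels"]); q=np.percentile(P,[3,50,97],axis=0).round()
        print(k,round(r[0]["score"],2),(np.array(r[0]["box"])*[560,420,560,420]).round(),q.tolist())
E
```

```text
pics
{'t': 0.0, 'joints': array([ 1.18337346e+00,  4.91575291e-01,  1.55948234e+00,  4.43504311e-06,
        1.09169537e+00, -1.05616468e-01]), 'qvel': array([-0.00094003, -0.00045414, -0.0003774 ,  0.00017336, -0.00081865,
        0.0010307 ]), 'tau': array([ 9.11377920e-04, -6.12641716e+01, -2.58175242e+01,  6.92171766e-02,
        4.82514419e-02, -1.26531950e-04]), 'eef_pos': array([173.69574813, 600.10949112, 214.04064991]), 'tcp_rot': array([-3.14146642e+00,  1.15347140e-03,  1.28898795e+00]), 'ft_force': array([-0.34517233,  0.62287088,  0.11891351]), 'moment': array([-0.01561683, -0.01065398, -0.05882677]), 'opening': 1.000811107775233}
scene [ 140.00724355 -962.56872452 1072.50708725] [-2.42784805  0.01633976 -0.58972199] 529.2589767538603
soap_bottle 0.55 [213. 247. 260. 300.] [[403.0, -360.0, 7.0], [434.0, -340.0, 84.0], [488.0, -288.0, 115.0]]
stopper 0.77 [225. 235. 245. 262.] [[431.0, -332.0, 127.0], [447.0, -318.0, 134.0], [470.0, -297.0, 170.0]]
rod_stand 0.94 [162. 188. 198. 219.] [[409.0, -67.0, 7.0], [442.0, -38.0, 47.0], [492.0, -7.0, 56.0]]
dip_rod 0.79 [166. 149.
[... 1165 characters left out ...]
] [[429.0, -40.0, 1.0], [449.0, -22.0, 89.0], [477.0, 27.0, 211.0]]
stop 0.69 [163. 266. 179. 285.] [[431.0, -40.0, 84.0], [447.0, -25.0, 88.0], [469.0, -5.0, 98.0]]
dish_soap 0.6 [148. 144. 178. 185.] [[688.0, -11.0, 18.0], [702.0, 4.0, 112.0], [726.0, 27.0, 194.0]]
measure_cup 0.77 [343. 272. 375. 320.] [[370.0, -478.0, -0.0], [401.0, -454.0, 13.0], [469.0, -427.0, 39.0]]
pump_top 0.71 [207. 128. 249. 213.] [[618.0, -161.0, 6.0], [662.0, -118.0, 21.0], [795.0, -95.0, 33.0]]
fruit_bowl 0.74 [255. 109. 384. 223.] [[588.0, -481.0, 21.0], [706.0, -358.0, 122.0], [834.0, -236.0, 173.0]]
gel_bottle 0.63 [382. 259. 435. 293.] [[426.0, -594.0, 25.0], [454.0, -543.0, 133.0], [487.0, -516.0, 186.0]]
```

View pictures.

View pics/scene0.png

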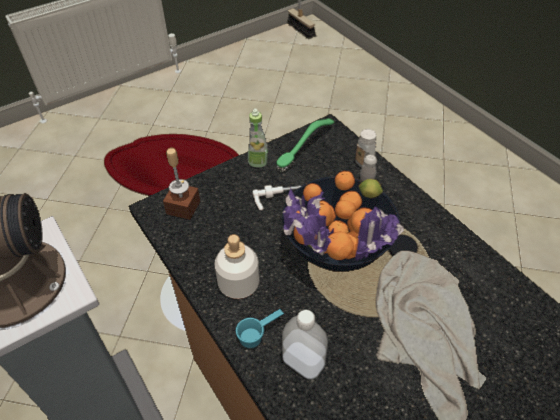

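View pics/top0.png

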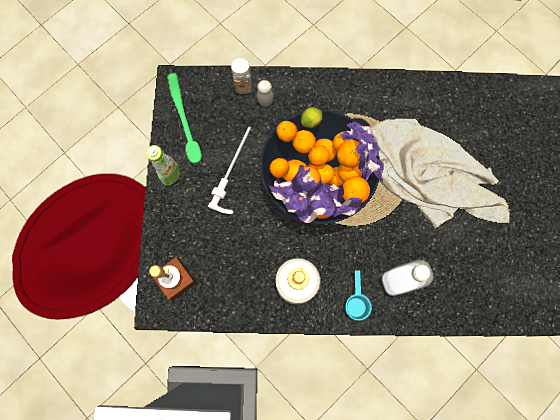

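```bash
python3 -m inch '[[0,0,-7.4,27,-30,9,1],[0,0,-7.4,27,-30,9,1],[0,0,-7.4,27,-30,9,1],[0,0,-7.4,27,-30,9,1],[0,0,-7.4,27,-30,9,1],[0,0,-7.4,27,-30,9,1],[0,0,-7.4,27,-30,9,1],[0,0,-7.4,27,-30,9,1],[0,0,-7.4,27,-30,9,1],[0,0,-7.4,27,-30,9,1]]'
python3 -m inch '[[0,0,0,0,-50,0,1],[0,0,0,0,-50,0,1],[0,0,0,0,-50,0,1],[0,0,0,0,-50,0,1],[0,0,0,0,-50,0,1],[0,0,0,0,-50,0,1],[0,0,0,0,-50,0,1],[0,0,0,0,-40,0,1],[0,0,0,0,0,0,1],[0,0,0,0,0,0,1]]'
cat >> h.py <<'E'
def circ(P):
    A=np.c_[2*P[:,:2],np.ones(len(P))]; s=np.linalg.lstsq(A,(P[:,:2]**2).sum(1),rcond=None)[0]
    return s[:2].round(1), round(float(np.sqrt(s[2]+s[:2]@s[:2])),1)
E
python3 - <<'E'
from h import *
c=cam("wrist"); save(c,"w1.png"); print(c["position"])
for k in ["dip_rod","stop","rod_stand"]:
    r=regions_of(k,"wrist")
    for q in r[:1]:
        P=cloud(c,q["pixels"]); print(k,round(q["score"],2),np.percentile(P,[2,50,98],axis=0).round(1).tolist())
        zs=np.arange(40,220,6)
        for z in zs:
            L=P[abs(P[:,2]-z)<3]
            if len(L)>15: print(z,len(L),L.min(0).round(),L.max(0).round(),circ(L))
E
```

```text
t: 2.1
eef_pos: [444.7, 299.0, 305.2]
tcp_rot: [-3.141, -0.0, -0.008]
ft_force: [0.2, 0.5, -0.7]
opening: 1.002
t: 3.1
eef_pos: [443.6, -90.2, 304.6]
tcp_rot: [-3.141, 0.0, -0.005]
ft_force: [-0.2, 0.7, 1.0]
opening: 1.002
[443.3795319  -11.32310633 474.3397344 ]
dip_rod 0.81 [[428.6, -40.6, 54.8], [449.5, -15.8, 89.4], [474.2, 5.6, 210.5]]
52 39 [424. -45.  53.] [478.   9.  55.] (array([451.8, -18.1]), 27.4)
58 17 [424. -43.  55.] [477.   9.  56.] (array([452.1, -18.1]), 27.4)
88 731 [427. -42.  85.] [476.   7.  91.] (array([452.1, -16.8]), 21.4)
202 85 [439. -26. 200.] [463.  -1. 205.] (array([451. , -13.4]), 11.9)
208 650 [440. -25. 205.] [462.  -2. 211.] (array([450.8, -13.4]), 8.0)
stop 0.7 [[428.8, -313.0, 128.8], [450.6, -299.5, 133.7], [471.3, -287.4, 149.3]]
130 147 [ 427. -314.  127.] [ 474. -287.  133.] (array([ 450.7, -306.5]), 19.3)
136 379 [ 427. -315.  133.] [ 473. -286.  139.] (array([ 450.4, -306.3]), 15.3)
142 42 [ 440. -307.  139.] [ 461. -299.  145.] (array([ 450.5, -309.9]), 10.5)
148 40 [ 443. -303.  145.] [ 459. -298.  151.] (array([ 450.6, -307.6]), 9.1)
rod_s
[... 404 characters left out ...]
1. -269.   61.] [ 480. -260.   67.] (array([ 450.6, -310.2]), 49.9)
70 62 [ 429. -265.   67.] [ 472. -260.   73.] (array([ 450.4, -308.6]), 48.2)
88 41 [ 401. -333.   85.] [ 499. -300.   91.] (array([ 450.4, -310.9]), 47.1)
94 64 [ 405. -332.   91.] [ 495. -296.   97.] (array([ 450.6, -310.8]), 43.6)
100 295 [ 408. -341.   97.] [ 492. -291.  103.] (array([ 450.4, -312. ]), 37.9)
106 368 [ 415. -331.  103.] [ 486. -287.  109.] (array([ 450.3, -313.2]), 29.9)
112 163 [ 425. -316.  109.] [ 476. -286.  115.] (array([ 450.3, -311.5]), 24.0)
118 100 [ 428. -305.  115.] [ 472. -288.  121.] (array([ 450.6, -311.6]), 23.1)
124 77 [ 428. -306.  121.] [ 472. -288.  126.] (array([ 450.4, -312.1]), 23.5)
```

View pics/w1.png

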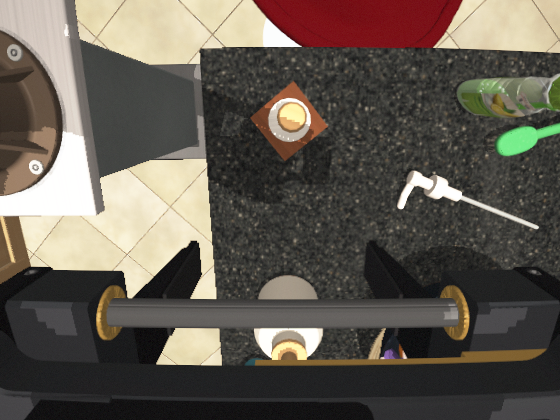

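```bash
python3 -m inch '[[0,0,0,1.4,-44,0,1],[0,0,0,1.4,-44,0,1],[0,0,0,1.4,-44,0,1],[0,0,0,1.4,-44,0,1],[0,0,0,1.4,-44,0,1],[0,0,0,0,0,-40,1],[0,0,0,0,0,-40,1],[0,0,0,0,0,-40,1],[0,0,0,0,0,-30,1],[0,0,0,0,0,-13,1]]'
python3 -m inch '[[0,0,0,0,0,0,1],[0,0,0,0,0,0,1]]'
python3 - <<'E'
from h import *
print(state()["eef_pos"])
c=cam("wrist"); save(c,"w2.png")
E
```

```text
t: 4.3
eef_pos: [450.6, -307.8, 139.0]
tcp_rot: [-3.139, 0.003, -0.001]
ft_force: [0.6, 0.6, 0.5]
opening: 0.998
t: 4.5
eef_pos: [451.4, -309.1, 142.2]
tcp_rot: [3.141, -0.0, -0.001]
ft_force: [0.9, -0.1, 0.2]
opening: 0.997
[ 451.43952334 -309.1154001   142.1628292 ]
```

View pics/w2.png

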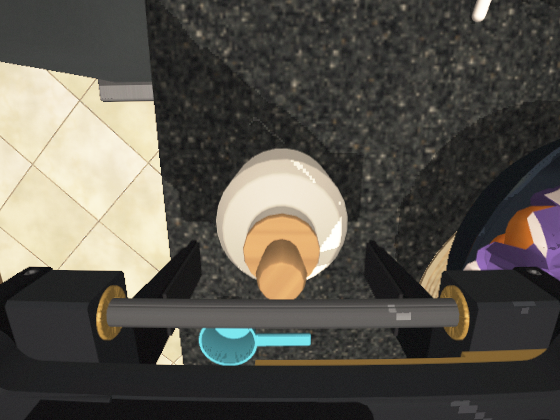

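```bash
python3 -m inch '[[0,0,0,0,-1,0,-1],[0,0,0,0,0,0,-1],[0,0,0,0,0,0,-1],[0,0,0,0,0,0,-1],[0,0,0,0,0,0,-1],[0,0,0,0,0,0,-1]]'
python3 -m inch '[[0,0,0,0,0,10,-1],[0,0,0,0,0,20,-1],[0,0,0,0,0,30,-1],[0,0,0,0,0,20,-1],[0,0,0,0,0,0,-1]]'
python3 - <<'E'
from h import *
c=cam("wrist")
c2=cam("scene")
for n,cc in (("wrist",c),("scene",c2)):
  for k in ["soap_bottle","stopper"]:
    r=regions_of(k,n)
    for q in r[:1]:
        P=cloud(cc,q["pixels"]); print(n,k,round(q["score"],2),np.percentile(P,[2,50,98],axis=0).round(1).tolist())
        if k=="soap_bottle":
            for z in range(20,128,12):
                L=P[abs(P[:,2]-z)<4]
                if len(L)>15: print(z,len(L),circ(L))
E
```

```text
t: 5.15
eef_pos: [450.8, -310.6, 141.7]
tcp_rot: [3.142, -0.0, -0.003]
ft_force: [-0.7, -0.1, 0.3]
opening: 0.556
t: 5.65
eef_pos: [451.6, -311.3, 224.9]
tcp_rot: [3.138, -0.004, -0.003]
ft_force: [0.2, 0.3, -0.3]
opening: 0.133
wrist soap_bottle 0.81 [[405.8, -349.3, 25.1], [451.2, -289.9, 99.8], [494.8, -261.7, 117.7]]
20 24 (array([ 450.3, -310.9]), 49.8)
32 26 (array([ 450.3, -311. ]), 50.0)
44 24 (array([ 450.3, -310.4]), 49.4)
56 38 (array([ 450.3, -310.5]), 49.5)
68 37 (array([ 450.3, -311.2]), 50.2)
80 227 (array([ 450.3, -310.6]), 49.1)
92 855 (array([ 450.3, -310.7]), 44.7)
104 2191 (array([ 450.3, -311.6]), 33.2)
116 89 (array([ 450.2, -310.8]), 22.7)
wrist stopper 0.86 [[429.8, -323.7, 131.7], [450.2, -304.5, 134.5], [470.7, -289.2, 170.6]]
scene soap_bottle 0.67 [[402.2, -360.2, -0.1], [434.3, -339.9, 83.5], [491.7, -277.4, 117.8]]
20 78 (array([ 451. , -310.8]), 49.0)
32 74 (array([ 451.2, -311.1]), 48.8)
44 84 (array([ 451.2, -310.2]), 49.3)
56 85 (array([ 451. , -310.8]), 48.9)
68 79 (array([ 450.9, -311. ]), 48.7)
80 144 (array([ 451.3, -310.9]), 48.0)
92 202 (array([ 450.6, -311.3]), 42.5)
104 282 (array([ 450.8, -310.6]), 30.9)
116 47 (array([ 450.8, -310.7]), 21.9)
scene stopper 0.88 [[429.6, -332.3, -2.6], [447.6, -316.7, 133.8], [519.9, -183.3, 169.6]]
```

The fingers had not finished closing, so the stopper is still seated. I'll repeat with a longer close.

```bash
python3 -m inch '[[0,0,0,0,0,0,1],[0,0,0,0,0,0,1],[0,0,0,0,0,0,1],[0,0,0,0,0,0,1],[0,0,0,0,0,0,1],[0,0,0,0,0,0,1],[0,0,0,0,0,0,1]]'
python3 -m inch '[[0,0,0,-0.5,0,-40,1],[0,0,0,0,0,-30,1],[0,0,0,0,0,-10,1],[0,0,0,0,0,-2,1],[0,0,0,0,0,0,-1],[0,0,0,0,0,0,-1],[0,0,0,0,0,0,-1],[0,0,0,0,0,0,-1],[0,0,0,0,0,0,-1],[0,0,0,0,0,0,-1]]'
python3 -m inch '[[0,0,0,0,0,0,-1],[0,0,0,0,0,0,-1],[0,0,0,0,0,0,-1],[0,0,0,0,0,0,-1],[0,0,0,0,0,0,-1]]'
python3 -m inch '[[0,0,0,0,0,5,-1],[0,0,0,0,0,10,-1],[0,0,0,0,0,25,-1],[0,0,0,0,0,30,-1],[0,0,0,0,0,0,-1]]'
```

```text
t: 6.65
eef_pos: [450.8, -310.6, 221.7]
tcp_rot: [3.142, -0.0, -0.002]
ft_force: [0.8, 1.1, -0.1]
opening: 0.536
t: 7.65
eef_pos: [450.3, -310.7, 139.9]
tcp_rot: [3.141, -0.0, -0.003]
ft_force: [-0.3, -0.2, 0.8]
opening: 0.486
t: 8.15
eef_pos: [450.3, -310.6, 139.7]
tcp_rot: [3.142, -0.0, -0.003]
ft_force: [-0.7, -0.0, 0.4]
opening: 0.26
t: 8.65
eef_pos: [451.4, -311.5, 213.9]
tcp_rot: [3.137, -0.005, -0.002]
ft_force: [-0.1, -1.3, -1.4]
opening: 0.265
```

```bash
python3 -m inch '[[0,0,0,0,48,0,-1],[0,0,0,0,48,0,-1],[0,0,0,0,48,0,-1],[0,0,0,0,0,-40,-1],[0,0,0,0,0,-40,-1],[0,0,0,0,0,-40,-1],[0,0,0,0,0,-40,-1],[0,0,0,0,0,-15,-1],[0,0,0,0,0,-3,-1],[0,0,0,0,0,0,-1]]'
python3 -m inch '[[0,0,0,0,0,-1,-1],[0,0,0,0,0,-1,-1],[0,0,0,0,0,0,-1]]'
```

```text
t: 9.65
eef_pos: [450.3, -166.7, 31.7]
tcp_rot: [-3.141, 0.0, -0.003]
ft_force: [-0.3, 0.2, -0.4]
opening: 0.269
t: 9.95
eef_pos: [450.6, -166.8, 30.4]
tcp_rot: [3.141, -0.001, -0.003]
ft_force: [0.1, -0.5, 0.2]
opening: 0.267
```

```bash
python3 -m inch '[[0,0,0,0,0,-1,-1],[0,0,0,0,0,0,-1]]'
python3 -m inch '[[0,0,0,0,0,-1,-1],[0,0,0,0,0,0,-1]]'
```

```text
t: 10.15
eef_pos: [450.4, -166.7, 28.9]
tcp_rot: [3.141, -0.0, -0.003]
ft_force: [0.1, -0.2, -0.6]
opening: 0.263
t: 10.35
eef_pos: [450.3, -166.7, 27.7]
tcp_rot: [3.142, -0.0, -0.003]
ft_force: [1.1, -0.3, 0.8]
opening: 0.269
```

```bash
python3 -m inch '[[0,0,0,0,0,-1,-1],[0,0,0,0,0,0,-1]]'; python3 -m inch '[[0,0,0,0,0,0,1],[0,0,0,0,0,0,1],[0,0,0,0,0,0,1],[0,0,0,0,0,0,1],[0,0,0,0,0,0,1],[0,0,0,0,0,0,1],[0,0,0,0,0,20,1],[0,0,0,0,0,40,1],[0,0,0,0,0,40,1],[0,0,0,0,0,40,1]]'
python3 -m inch '[[0,0,0,0,0,50,1],[0,0,0,0,0,50,1],[0,0,0,0,0,40,1],[0,0,0,0,20,0,1],[0,0,0,0,0,0,1]]'
python3 - <<'E'
from h import *
cs={n:cam(n) for n in ("wrist","scene")}
print(state()["eef_pos"],state()["opening"]); save(cs["wrist"],"w3.png")
for n,k in (("wrist","dip_rod"),("scene","dip_rod"),("wrist","rod_stand"),("wrist","stop"),("scene","stopper"),("wrist","stopper")):
    for q in regions_of(k,n)[:1]:
        P=cloud(cs[n],q["pixels"]); print(n,k,round(q["score"],2),np.percentile(P,[2,50,98],axis=0).round(1).tolist())
        for lo,hi in ((25,50),(50,58),(84,88),(92,98),(100,160),(170,203),(207,213)):
            L=P[(P[:,2]>lo)&(P[:,2]<hi)]
            if len(L)>15: print(lo,hi,len(L),L.min(0).round(),L.max(0).round(),L.mean(0).round(1),circ(L))
E
```

```text
t: 10.55
eef_pos: [450.5, -166.8, 27.5]
tcp_rot: [3.141, -0.001, -0.002]
ft_force: [-2.1, 0.8, 15.6]
opening: 0.267
t: 11.55
eef_pos: [450.0, -166.5, 168.2]
tcp_rot: [-3.141, 0.0, -0.003]
ft_force: [0.7, -0.6, 0.6]
opening: 0.991
t: 12.05
eef_pos: [450.1, -145.5, 307.6]
tcp_rot: [3.141, -0.002, -0.002]
ft_force: [-0.4, -0.0, -0.1]
opening: 0.994
[ 450.03833636 -146.50104584  306.27443353] 1.0016815984387444
wrist dip_rod 0.67 [[429.5, -38.5, 85.9], [450.8, -20.0, 97.4], [472.3, -4.5, 210.5]]
84 88 471 [427. -41.  84.] [475.  -0.  88.] [449.2 -21.2  87. ] (array([451.2, -17.9]), 20.4)
92 98 153 [443. -27.  92.] [467. -11.  98.] [454.6 -19.6  95.9] (array([453.9, -15.4]), 9.4)
100 160 28 [448. -21. 100.] [455. -18. 125.] [451.1 -20.1 111.1] (array([451.1, -17.1]), 3.8)
170 203 202 [439. -27. 172.] [463. -12. 203.] [451.3 -23.6 190.5] (array([451. , -13.8]), 12.2)
207 213 671 [440. -24. 207.] [462.  -3. 212.] [451.  -13.8 209.2] (array([451. , -13.9]), 7.6)
scene dip_rod 0.65 [[430.5, -39.6, -209.3], [452.3, -20.6, 90.2], [564.8, 335.8, 208.9]]
84 88 105 [428. -43.  84.] [475.   5.  88.
[... 764 characters left out ...]
 -18.1]), 20.7)
92 98 143 [443. -27.  92.] [467. -11.  98.] [455.1 -19.7  95.9] (array([453.7, -15.2]), 9.7)
scene stopper 0.85 [[428.9, -188.7, 14.1], [447.2, -174.8, 22.0], [470.9, -153.6, 58.1]]
25 50 52 [ 429. -181.   25.] [ 462. -166.   50.] [ 446.5 -174.8   38.2] (array([ 447.5, -170.2]), 8.8)
50 58 47 [ 438. -180.   50.] [ 459. -159.   58.] [ 448.3 -169.9   54.4] (array([ 449.1, -169.5]), 8.3)
wrist stopper 0.82 [[429.4, -187.5, 18.1], [450.8, -162.4, 22.5], [471.2, -145.3, 58.7]]
25 50 16 [ 440. -159.   26.] [ 459. -154.   50.] [ 449.6 -156.1   40.6] (array([ 449.9, -164.8]), 10.2)
50 58 212 [ 437. -179.   50.] [ 463. -154.   58.] [ 449.8 -165.    56.1] (array([ 449.8, -165.8]), 9.6)
```

View pics/w3.png

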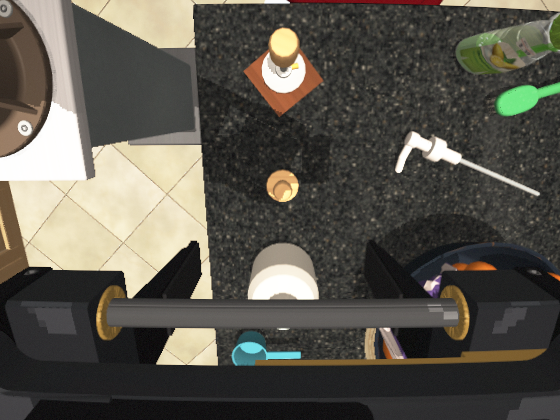

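```bash
python3 -m inch '[[0,0,0,1,44,0,1],[0,0,0,0,44,0,1],[0,0,0,0,44,0,1],[-1.9,0,0,0,0,0,1],[0,0,0,0,0,-40,1],[0,0,0,0,0,-40,1],[0,0,0,0,0,-40,1],[0,0,0,0,0,-12,1],[0,0,0,0,0,-5,1],[0,0,0,0,0,0,1]]'
python3 -m inch '[[0,0,0,0,0,0,-1],[0,0,0,0,0,0,-1],[0,0,0,0,0,0,-1],[0,0,0,0,0,0,-1],[0,0,0,0,0,0,-1],[0,0,0,0,0,0,-1],[0,0,0,0,0,0,-1],[0,0,0,0,0,0,-1],[0,0,0,0,0,0,-1],[0,0,0,0,0,0,-1]]'
python3 -m inch '[[0,0,0,0,0,0,-1],[0,0,0,0,0,0,-1],[0,0,0,0,0,0,-1]]'
```

```text
t: 13.45
eef_pos: [451.4, -14.8, 169.4]
tcp_rot: [3.109, 0.001, -0.003]
ft_force: [0.5, -0.7, 0.3]
opening: 0.999
t: 14.45
eef_pos: [451.3, -14.6, 169.7]
tcp_rot: [3.108, -0.0, -0.002]
ft_force: [-0.5, 0.1, -0.2]
opening: 0.257
t: 14.75
eef_pos: [451.3, -14.6, 169.7]
tcp_rot: [3.108, -0.0, -0.003]
ft_force: [-0.0, 0.5, -1.0]
opening: 0.252
```

```bash
python3 -m inch '[[0,0,0,0,0.3,10,-1],[0,0,0,0,0.6,20,-1],[0,0,0,0,1.2,35,-1],[0,0,0,0,1.2,35,-1],[0,0,0,0,1,30,-1],[0,0,0,0,0,25,-1],[1.9,0,0,0,0,0,-1],[0,0,0,0,0,0,-1],[0,0,0,0,0,0,-1]]'
python3 - <<'E'
from h import *
cs={n:cam(n) for n in ("scene","top","wrist")}
print(state()["eef_pos"],state()["tcp_rot"],state()["ft_force"])
save(cs["scene"],"s4.png",(100,60,300,310),2.4); save(cs["wrist"],"w4.png")
for n in cs:
  for k in ("dip_rod","stop"):
    for q in regions_of(k,n)[:1]:
        P=cloud(cs[n],q["pixels"]); print(n,k,round(q["score"],2),np.percentile(P,[2,50,98],axis=0).round(1).tolist())
        for lo in range(150,330,12):
            L=P[(P[:,2]>lo)&(P[:,2]<lo+12)]
            if len(L)>8: print(lo,len(L),np.median(L,0).round(1),circ(L))
E
```

```text
t: 15.65
eef_pos: [450.9, -10.4, 324.6]
tcp_rot: [3.141, 0.0, -0.003]
ft_force: [-0.2, 0.1, -0.6]
opening: 0.254
[451.08698209 -10.25674971 324.29901215] [ 3.14125027e+00  9.33227756e-04 -2.43487103e-03] [ 0.03971238  0.33243218 -1.03391264]
scene dip_rod 0.94 [[431.4, -33.0, -916.4], [450.4, -16.3, 250.8], [928.9, 1391.5, 363.4]]
174 12 [451.5 -14.2 178.6] (array([451.3, -13.4]), 2.8)
186 14 [450.1 -13.9 192.1] (array([450.6, -13.5]), 3.1)
198 12 [450.  -13.8 204.4] (array([450.8, -12.1]), 3.5)
210 9 [450.7 -13.2 214.3] (array([453.7, -12.8]), 4.3)
234 186 [447.3 -18.  241.1] (array([451.4, -11.5]), 19.0)
246 45 [451.  -14.1 250.4] (array([453.8, -12.1]), 8.4)
258 14 [450.5 -12.8 263.9] (array([451.6, -11.6]), 3.3)
270 14 [451.  -12.7 275.8] (array([451.3, -12.3]), 3.6)
282 12 [451.7 -12.4 287.6] (array([451.6, -11.8]), 3.3)
294 18 [450.3 -13.6 301.1] (array([451. , -13.5]), 2.9)
306 9 [450.7 -15.3 314.3] (array([450.6, -15. ]), 3.5)
318 25 [450.  -19.6 324.5] (array([450.8, -17.4]), 6.4)
scene stop 0.46 [[429.0, -35.0, 236.6], [447.2, -17.1, 242.0], [471.1, 9.1, 252.2]]
234 167 [44
[... 364 characters left out ...]
.2, 15.0, 58.5]]
wrist dip_rod 0.65 [[429.7, -29.3, 240.8], [450.3, -3.9, 293.6], [470.8, 10.2, 364.9]]
234 2035 [448.5  -5.1 242.4] (array([450.6, -10.5]), 18.7)
246 367 [453.2  -7.3 251.2] (array([453.5,  -9.9]), 8.0)
258 49 [450.9  -7.4 264.8] (array([450.5, -10.8]), 4.0)
270 60 [450.8  -7.3 275.9] (array([450.5, -10.6]), 3.9)
282 68 [450.8  -7.2 287.6] (array([450.5, -10.5]), 3.8)
294 72 [450.5  -7.  299.3] (array([450.5, -10.2]), 3.7)
318 56 [449.7   1.  329. ] (array([450.4, -10.5]), 12.0)
wrist stop 0.86 [[428.1, -31.5, 240.4], [450.9, -6.3, 242.6], [473.2, 12.0, 252.0]]
234 2066 [449.3  -5.4 242.4] (array([450.8, -10.6]), 18.9)
246 341 [454.   -7.3 251.1] (array([453.4,  -9.8]), 8.2)
```

View pics/s4.png

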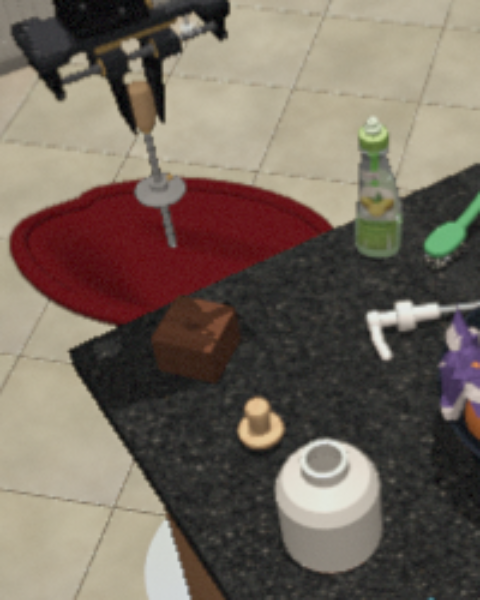

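```bash
python3 -m inch '[[0.5,0,0,0,-25,0,-1],[0,0,0,0,-45,0,-1],[0,0,0,0,-50,0,-1],[0,0,0,0,-50,0,-1],[0,0,0,0,-50,0,-1],[0,0,0,0,-45,0,-1],[0,0,0,0,-25,0,-1],[0,0,0,-0.5,-10,0,-1],[0,0,0,0,0,0,-1],[0,0,0,0,0,0,-1]]'
python3 - <<'E'
from h import *
cs={n:cam(n) for n in ("scene","wrist")}
print(state()["eef_pos"],state()["tcp_rot"],state()["ft_force"])
for n,ks in (("scene",("dip_rod","soap_bottle")),("wrist",("dip_rod","soap_bottle"))):
  for k in ks:
    for q in regions_of(k,n)[:1]:
        P=cloud(cs[n],q["pixels"]); print(n,k,round(q["score"],2))
        for lo in (range(150,330,12) if k=="dip_rod" else (20,40,60,115)):
            L=P[(P[:,2]>lo)&(P[:,2]<lo+12)]
            if len(L)>8: print(lo,len(L),np.median(L,0).round(1),circ(L))
E
```

```text
t: 17.1
eef_pos: [450.8, -309.3, 324.7]
tcp_rot: [-3.132, 0.0, -0.002]
ft_force: [-0.2, 1.0, -1.2]
opening: 0.258
[ 450.97031129 -309.01662132  324.94026752] [-3.13290778e+00 -3.24567720e-04 -1.22302807e-03] [-0.37908967  0.35665269 -1.14880828]
scene dip_rod 0.8
174 12 [ 449.8 -310.5  177.9] (array([ 450.8, -309.2]), 2.8)
186 15 [ 450.2 -309.7  191.2] (array([ 451.3, -309.2]), 3.4)
198 13 [ 450.  -310.2  204.3] (array([ 451.2, -309.6]), 2.8)
234 274 [ 447.1 -314.6  241.5] (array([ 451.2, -308.8]), 18.8)
246 57 [ 449.9 -310.3  249.9] (array([ 454.5, -306. ]), 9.4)
258 15 [ 449.1 -310.1  264.8] (array([ 451. , -309.3]), 3.2)
270 15 [ 451.  -311.1  276.8] (array([ 450.3, -311.1]), 2.8)
282 16 [ 450.9 -311.1  287.4] (array([ 450.4, -311.7]), 2.9)
294 15 [ 449.8 -310.4  299.8] (array([ 450.6, -310.4]), 2.6)
306 11 [ 450.7 -313.5  309. ] (array([ 450.5, -312. ]), 2.9)
318 23 [ 448.5 -318.7  325.9] (array([ 451.2, -312.1]), 8.4)
scene soap_bottle 0.56
20 119 [ 427.8 -353.    26.7] (array([ 450.8, -311.2]), 48.5)
40 128 [ 436.6 -345.9   46.2] (array([ 450.2, -312.2]), 47.5)
60 149 [ 443.2 -344.9   65.1] (array([ 450.3, -312.7]), 47.1)
115 183 [ 450.  -313.1  122.4] (array([ 450.6, -311.7]), 20.1)
wrist dip_rod 0.96
234 2045 [ 449.3 -303.5  242.9] (array([ 450.8, -308.6]), 18.8)
246 371 [ 453.2 -305.3  251.6] (array([ 453.4, -307.8]), 8.0)
258 53 [ 450.8 -305.6  265.1] (array([ 450.5, -309. ]), 3.9)
270 52 [ 450.4 -305.8  276.1] (array([ 450.6, -308.9]), 3.9)
282 68 [ 450.8 -305.7  288. ] (array([ 450.5, -308.9]), 3.8)
294 75 [ 450.7 -305.5  299.3] (array([ 450.4, -308.7]), 3.7)
318 41 [ 450.1 -298.3  329.3] (array([ 450.3, -309.6]), 12.2)
wrist soap_bottle 0.89
20 19 [ 445.7 -263.5   27.8] (array([ 450.5, -310.7]), 49.6)
40 23 [ 456.7 -264.3   46. ] (array([ 450.3, -311. ]), 49.9)
60 28 [ 446.1 -263.4   68.2] (array([ 450.3, -311.1]), 49.9)
115 309 [ 451.1 -296.5  125.2] (array([ 450.4, -309.4]), 19.6)
```

```bash
python3 -m inch '[[0,0,0,-0.3,-1.5,-15,-1],[0,0,0,0,0,-30,-1],[0,0,0,0,0,-28,-1],[0,0,0,0,0,-15,-1],[0,0,0,0,0,-10,-1],[0,0,0,0,0,-10,-1],[0,0,0,0,0,-10,-1],[0,0,0,0,0,-10,-1],[0,0,0,0,0,-10,-1],[0,0,0,0,0,0,-1]]'
python3 -m inch '[[0,0,0,0,0,-4,-1],[0,0,0,0,0,-2,-1],[0,0,0,0,0,-1,-1],[0,0,0,0,0,0,-1]]'
```

```text
t: 18.4
eef_pos: [450.2, -311.6, 185.4]
tcp_rot: [-3.132, 0.001, -0.003]
ft_force: [-0.2, -0.0, -0.8]
opening: 0.255
t: 18.8
eef_pos: [450.5, -311.9, 179.7]
tcp_rot: [-3.133, -0.0, -0.003]
ft_force: [0.3, 0.3, -0.6]
opening: 0.258
```

```bash
python3 -m inch '[[0,0,0,0,0,-2,-1],[0,0,0,0,0,-1,-1],[0,0,0,0,0,0,-1]]'
python3 -m inch '[[0,0,0,0,0,-1,-1],[0,0,0,0,0,0,-1]]'
python3 -m inch '[[0,0,0,0,0,-1,-1],[0,0,0,0,0,0,-1]]'
```

```text
t: 19.1
eef_pos: [450.5, -311.8, 176.6]
tcp_rot: [-3.133, -0.0, -0.003]
ft_force: [0.3, 0.8, -1.0]
opening: 0.257
t: 19.3
eef_pos: [450.5, -311.8, 175.6]
tcp_rot: [-3.133, -0.0, -0.002]
ft_force: [-0.1, -1.1, -1.2]
opening: 0.257
t: 19.5
eef_pos: [450.5, -311.9, 174.7]
tcp_rot: [-3.133, -0.0, -0.003]
ft_force: [-0.3, -0.4, 0.0]
opening: 0.257
```

```bash
python3 -m inch '[[0,0,0,0,0,-1,-1],[0,0,0,0,0,0,-1]]'
python3 -m inch '[[0,0,0,0,0,-0.5,-1],[0,0,0,0,0,0,-1]]'
python3 - <<'E'
from h import *
c=cam("wrist"); save(c,"w5.png")
q=regions_of("stop","wrist")[0]; P=cloud(c,q["pixels"]); print(q["score"],np.percentile(P,[5,50,95],axis=0).round(1))
q=regions_of("soap_bottle","wrist")[0]; P=cloud(c,q["pixels"]); print(q["score"],circ(P[(P[:,2]>20)&(P[:,2]<70)]))
f=[state()["ft_force"]]; print(f)
E
```

```text
t: 19.7
eef_pos: [450.7, -312.1, 174.4]
tcp_rot: [-3.134, -0.001, -0.002]
ft_force: [-0.6, 1.2, 7.8]
opening: 0.254
t: 19.9
eef_pos: [450.8, -312.3, 174.3]
tcp_rot: [-3.134, -0.001, -0.002]
ft_force: [-1.5, 0.7, 11.5]
opening: 0.257
0.61 [[ 429.9 -319.4  129.3]
 [ 450.8 -304.6  131.2]
 [ 471.1 -290.5  140.2]]
0.94 (array([ 450.3, -310.9]), 49.9)
[array([-1.89839104,  0.23321407, 11.18688796])]
```

```bash
python3 -m inch '[[0,0,0,0,0,5,-1],[0,0,0,0,0,12,-1],[0,0,0,0,0,20,-1],[0,0,0,0,0,25,-1],[0,0,0,0,0,25,-1],[0,0,0,0,0,25,-1],[0,0,0,0,0,20,-1],[0,0,0,0,0,12,-1],[0,0,0,0,0,6,-1],[0,0,0,0,0,0,-1]]'
python3 -m inch '[[0,0,0,0,12,0,-1],[0,0,0,0,25,0,-1],[0,0,0,0,40,0,-1],[0,0,0,0,45,0,-1],[0,0,0,0,45,0,-1],[0,0,0,0,45,0,-1],[0,0,0,0,40,0,-1],[0,0,0,0,25,0,-1],[0,0,0,0.5,14,0,-1],[0,0,0,0,0,0,-1]]'
python3 - <<'E'
from h import *
cs={n:cam(n) for n in ("scene","wrist","top")}
print(state()["eef_pos"],state()["tcp_rot"],state()["ft_force"]); save(cs["wrist"],"w6.png")
for n,k in (("scene","dip_rod"),("wrist","dip_rod"),("top","rod_stand"),("wrist","rod_stand"),("scene","rod_stand")):
    for q in regions_of(k,n)[:1]:
        P=cloud(cs[n],q["pixels"]); print(n,k,round(q["score"],2))
        if k=="dip_rod":
          for lo in range(140,330,12):
            L=P[(P[:,2]>lo)&(P[:,2]<lo+12)]
            if len(L)>8: print(lo,len(L),np.median(L,0).round(1),circ(L))
        else:
            L=P[(P[:,2]>49)&(P[:,2]<60)]; b=cv2.minAreaRect(L[:,:2].astype(np.float32)); print(len(L),L.min(0).round(1),L.max(0).round(1),b)
E
```

```text
t: 21.05
eef_pos: [450.5, -311.8, 323.4]
tcp_rot: [-3.133, -0.0, -0.003]
ft_force: [-0.0, 0.1, -1.3]
opening: 0.255
t: 22.05
eef_pos: [450.3, -18.8, 322.5]
tcp_rot: [-3.132, 0.001, 0.0]
ft_force: [0.7, 0.1, -1.0]
opening: 0.256
[450.71811141 -21.01758332 322.7085567 ] [-3.13284146e+00  8.10700969e-04 -2.47700894e-03] [-0.42076529 -0.10157817 -0.23532037]
scene dip_rod 0.85
176 13 [450.1 -20.4 184.5] (array([450.5, -18.5]), 3.3)
188 11 [449.8 -19.9 196.1] (array([450.6, -20.7]), 2.9)
200 12 [450.4 -21.  206.9] (array([449.9, -19.7]), 3.1)
212 11 [449.2 -20.9 218.2] (array([449.8, -20.3]), 2.9)
224 13 [450.6 -21.7 229.1] (array([450.5, -22.3]), 3.0)
236 13 [449.8 -20.4 240.6] (array([450.6, -20.3]), 3.3)
272 198 [446.5 -25.9 277.2] (array([450.2, -19.9]), 17.8)
284 37 [450.  -21.3 287.1] (array([453.2, -19.7]), 6.8)
296 12 [449.8 -22.1 304.8] (array([449.7, -23.4]), 3.4)
308 12 [449.  -24.4 314.8] (array([448.8, -25. ]), 4.3)
320 35 [449.8 -29.4 327.4] (array([451.4, -22.4]), 9.3)
wrist dip_rod 0.84
164 21 [450.4 -16.3 171. ] (array([450. , -19.4]), 3.9)
176 20 [449.9 -15.9 182.1] (array([450. , -19.4]), 3.9)
272 2204 [448.9 -10.7 279.1] (array([450.2, -17.3]), 17.6)
284 471 [452.3 -16.2 287.9] (array([453.1, -18.4]), 7.8)
296 47 [450.2 -16.3 299.8] (array([450. , -19.5]), 3.6)
320 163 [449.7  -9.  329.5] (array([449.7, -20.2]), 12.4)
top rod_stand 0.24
841 [403.7 -66.9  49. ] [496.3  22.7  59.9] ((450.4232177734375, -20.277976989746094), (71.14424133300781, 69.45393371582031), 38.239173889160156)
wrist rod_stand 0.95
2269 [405.1 -50.6  49.1] [498.7  28.1  57.5] ((451.3031005859375, -20.821285247802734), (70.08306121826172, 70.15994262695312), 38.52600860595703)
scene rod_stand 0.91
512 [403.9 -70.6  49. ] [497.4  24.5  58.2] ((452.2493896484375, -20.36585235595703), (73.71350860595703, 72.62370300292969), 39.75967025756836)
```

View pics/w6.png

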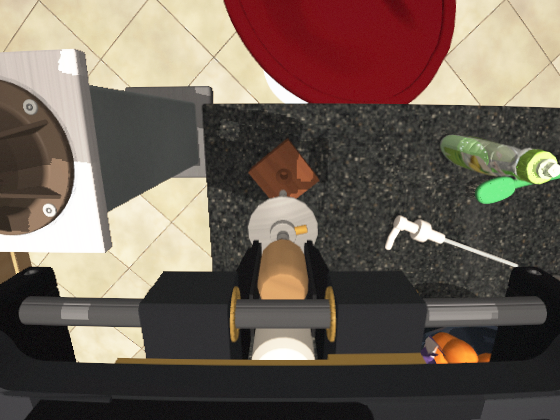

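Run:
```python
from h import *
im=cv2.imread("pics/w6.png"); c=cam("wrist"); Rm,p=pose(c)
K=np.array([[c["fx"],0,c["cx"]],[0,c["fy"],c["cy"]],[0,0,1.]]);D=np.array(c["dist_coeffs"],float)
def at(u,v,z):
    n=cv2.undistortPoints(np.array([[[u,v]]],float),K,D)[0,0]; d=Rm@np.r_[n,1]; return (p+d*(z-p[2])/d[2]).round(1)
for v in (174,175,176): print(v,at(285,v,55))
cv2.imwrite("pics/w6c.png",cv2.resize(im[130:210,240:330],None,fx=6,fy=6,interpolation=cv2.INTER_CUBIC))
```

```text
174 [454.  -19.4  55. ]
175 [454.  -20.8  55. ]
176 [454.  -22.2  55. ]
```

View pics/w6c.png

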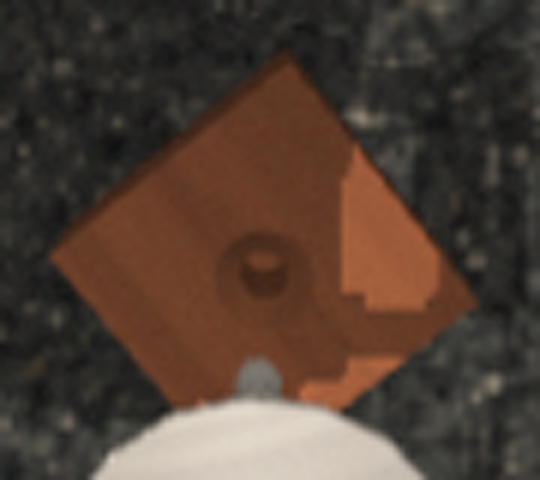

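```bash
python3 -m inch '[[0,0,0,1.4,-1.2,-12,-1],[0,0,0,0,0,-25,-1],[0,0,0,0,0,-28,-1],[0,0,0,0,0,-20,-1],[0,0,0,0,0,-10,-1],[0,0,0,0,0,-4,-1],[0,0,0,0,0,0,-1],[0,0,0,0,0,0,-1]]'
python3 - <<'E'
from h import *
cs={n:cam(n) for n in ("scene","wrist")}
save(cs["scene"],"s7.png",(130,120,230,230),5)
print(state()["eef_pos"])
c=cs["scene"];P=cloud(c,regions_of("dip_rod","scene")[0]["pixels"])
for lo in range(50,170,10):
    L=P[(P[:,2]>lo)&(P[:,2]<lo+10)]
    if len(L)>8: print(lo,len(L),np.median(L,0).round(1),circ(L))
E
```

```text
t: 23.3
eef_pos: [452.8, -22.1, 224.8]
tcp_rot: [-3.133, -0.001, -0.003]
ft_force: [0.5, 1.0, -0.6]
opening: 0.256
[452.70742531 -22.08028832 224.87327234]
70 9 [452.2 -23.3  74.8] (array([452.2, -24.8]), 3.6)
80 9 [453.4 -23.4  85.5] (array([453.1, -23.7]), 3.1)
100 10 [453.2 -23.3 104.9] (array([453.3, -24.5]), 2.8)
130 12 [452.8 -24.2 134. ] (array([453.1, -24.2]), 3.4)
```

View pics/s7.png

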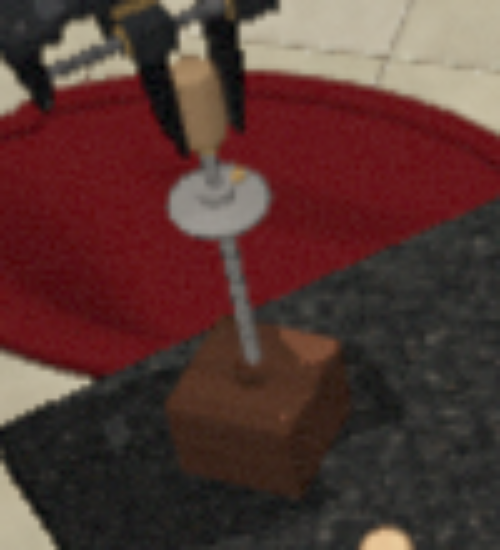

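```bash
python3 -m inch '[[0,0,0,-0.6,0.3,-5,-1],[0,0,0,0,0,-5,-1],[0,0,0,0,0,-3,-1],[0,0,0,0,0,0,-1]]'
python3 -m inch '[[0,0,0,0,0,-3,-1],[0,0,0,0,0,-3,-1],[0,0,0,0,0,0,-1]]'
```

```text
t: 23.85
eef_pos: [451.6, -21.7, 210.6]
tcp_rot: [-3.133, 0.001, -0.003]
ft_force: [0.6, -0.4, -0.1]
opening: 0.255
t: 24.15
eef_pos: [451.6, -21.7, 204.8]
tcp_rot: [-3.133, 0.001, -0.003]
ft_force: [-0.0, -0.4, -1.7]
opening: 0.255
```

```bash
python3 -m inch '[[0,0,0,0,0,-5,-1],[0,0,0,0,0,-5,-1],[0,0,0,0,0,-5,-1],[0,0,0,0,0,0,-1]]'
python3 -m inch '[[0,0,0,0,0,-5,-1],[0,0,0,0,0,-5,-1],[0,0,0,0,0,-5,-1],[0,0,0,0,0,0,-1]]'
python3 -m inch '[[0,0,0,0,0,-2,-1],[0,0,0,0,0,-1,-1],[0,0,0,0,0,0,-1]]'
```

```text
t: 24.55
eef_pos: [451.5, -21.7, 189.4]
tcp_rot: [-3.133, 0.001, -0.003]
ft_force: [-0.3, -0.7, -1.3]
opening: 0.256
t: 24.95
eef_pos: [451.5, -21.7, 174.5]
tcp_rot: [-3.133, 0.001, -0.003]
ft_force: [0.6, 1.3, -0.7]
opening: 0.257
t: 25.25
eef_pos: [451.8, -21.7, 172.1]
tcp_rot: [-3.133, -0.0, -0.002]
ft_force: [0.2, -0.3, 0.1]
opening: 0.253
```

```bash
python3 -m inch '[[0,0,0,0,0,-1,-1],[0,0,0,0,0,-1,-1],[0,0,0,0,0,0,-1]]'
python3 -m inch '[[0,0,0,0,0,-0.5,-1],[0,0,0,0,0,0,-1]]'
```

```text
t: 25.55
eef_pos: [451.8, -21.7, 170.1]
tcp_rot: [-3.133, 0.0, -0.003]
ft_force: [-0.1, 0.5, -0.7]
opening: 0.257
t: 25.75
eef_pos: [451.8, -21.7, 169.7]
tcp_rot: [-3.133, -0.0, -0.003]
ft_force: [-0.7, 0.4, 0.6]
opening: 0.257
```

```bash
python3 -m inch '[[0,0,0,0,0,-0.5,-1],[0,0,0,0,0,0,-1]]'
python3 -m inch '[[0,0,0,0,0,0,1],[0,0,0,0,0,0,1],[0,0,0,0,0,0,1],[0,0,0,0,0,0,1],[0,0,0,0,0,0,1],[0,0,0,0,0,0,1],[0,0,0,0,0,10,1],[0,0,0,0,0,30,1],[0,0,0,0,0,40,1],[0,0,0,0,0,40,1]]'
python3 -m inch '[[-0.5,0,0,0,0,20,1],[0,0,0,0,-45,0,1],[0,0,0,0,-45,0,1],[0,0,0,0,-34,0,1],[0,0,0,0,0,0,1],[0,0,0,0,0,0,1]]'
python3 - <<'E'
from h import *
cs={n:cam(n) for n in ("scene","wrist")}
print(state()["eef_pos"],state()["tcp_rot"]); save(cs["wrist"],"w8.png")
for n,k in (("scene","dip_rod"),("wrist","dip_rod"),("wrist","stop"),("wrist","stopper"),("scene","rod_stand"),("wrist","rod_stand"),("wrist","soap_bottle")):
    for q in regions_of(k,n)[:1]:
        P=cloud(cs[n],q["pixels"]); print(n,k,round(q["score"],2),np.percentile(P,[2,50,98],axis=0).round(1).tolist())
        for lo,hi in ((15,25),(50,58),(60,110),(118,124),(124,132),(144,160),(170,203),(207,213)):
            L=P[(P[:,2]>lo)&(P[:,2]<hi)]
            if len(L)>8: print(lo,hi,len(L),L.min(0).round(),L.max(0).round(),np.median(L,0).round(1),circ(L))
E
```

```text
t: 25.95
eef_pos: [452.0, -21.8, 169.5]
tcp_rot: [-3.133, -0.001, -0.003]
ft_force: [-0.2, -0.2, 4.0]
opening: 0.255
t: 26.95
eef_pos: [451.4, -21.6, 291.2]
tcp_rot: [-3.133, 0.0, -0.003]
ft_force: [0.8, 0.1, -0.2]
opening: 0.984
t: 27.55
eef_pos: [451.5, -146.0, 309.5]
tcp_rot: [-3.141, -0.0, -0.004]
ft_force: [0.6, 0.1, 0.5]
opening: 1.0
[ 451.66606847 -144.94520407  309.51467654] [-3.14150697e+00 -2.90694011e-04 -2.10454271e-03]
scene dip_rod 0.69 [[428.0, -47.4, -207.7], [450.4, -29.3, 126.5], [585.0, 347.2, 209.1]]
50 58 11 [449. -27.  50.] [468.  26.  55.] [454.8  -7.6  52.7] (array([ 4.453e+02, -2.000e-01]), 22.6)
60 110 35 [447. -29.  60.] [456. -18. 102.] [450.7 -25.7  79. ] (array([451.1, -24. ]), 3.4)
118 124 78 [427. -49. 119.] [476.   1. 124.] [445.6 -31.5 122.3] (array([451.6, -23.4]), 20.2)
124 132 112 [427. -49. 124.] [473.  -0. 132.] [448.7 -29.  125.7] (array([450.7, -24.8]), 16.9)
144 160 11 [448. -30. 145.] [455. -22. 157.] [451.  -26.6 149.5] (array([450.8, -25.3]), 3.6)
170 203 83 [438. -41. 171.] [463. -21. 203.] [449.4 -36.  185. ] (array([449.9, -28.3]), 10.3
[... 1515 characters left out ...]
4 12 [430. -48. 123.] [475. -10. 124.] [457.7 -45.4 123.5] (array([450.2, -23.2]), 25.0)
124 132 27 [433. -48. 124.] [475.  -2. 127.] [465.2 -29.3 124.8] (array([450.5, -23.8]), 24.4)
wrist soap_bottle 0.85 [[406.6, -301.4, 12.8], [450.2, -275.5, 88.9], [494.0, -261.4, 116.7]]
15 25 135 [ 406. -290.   15.] [ 496. -261.   25.] [ 453.3 -266.7   20.2] (array([ 450.4, -311. ]), 49.7)
50 58 135 [ 405. -290.   50.] [ 496. -261.   58.] [ 450.2 -266.2   54.2] (array([ 450.4, -311.5]), 50.1)
60 110 2235 [ 403. -311.   60.] [ 499. -261.  110.] [ 450.2 -278.3   94.9] (array([ 450.5, -297.6]), 33.3)
118 124 43 [ 440. -291.  118.] [ 464. -287.  124.] [ 450.2 -288.4  120.6] (array([ 450.6, -309.8]), 22.1)
```

View pics/w8.png

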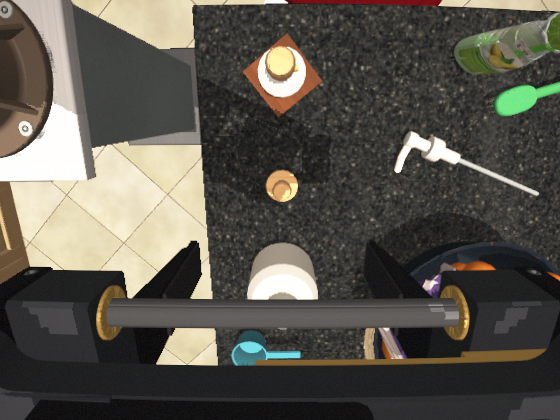

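```bash
python3 -m inch '[[0,0,0,-1.2,-21.5,0,1],[0,0,0,0,0,-45,1],[0,0,0,0,0,-50,1],[0,0,0,0,0,-50,1],[0,0,0,0,0,-50,1],[0,0,0,0,0,-45,1],[0,0,0,0,0,-25,1],[0,0,0,0,0,-12,1],[0,0,0,0,0,-4,1],[0,0,0,0,0,0,1]]'
python3 -m inch '[[0,0,0,0,0,0,-1],[0,0,0,0,0,0,-1],[0,0,0,0,0,0,-1],[0,0,0,0,0,0,-1],[0,0,0,0,0,0,-1],[0,0,0,0,0,0,-1],[0,0,0,0,0,0,-1],[0,0,0,0,0,0,-1],[0,0,0,0,0,0,-1],[0,0,0,0,0,0,-1]]'
python3 -m inch '[[0,0,0,0,0,0,-1],[0,0,0,0,0,0,-1],[0,0,0,0,0,0,-1]]'
python3 -m inch '[[0,0,0,0,0,5,-1],[0,0,0,0,0,20,-1],[0,0,0,0,0,45,-1],[0,0,0,0,0,50,-1],[0,0,0,0,0,40,-1],[0,0,0,0,0,22,-1],[0,0,0,0,-48,0,-1],[0,0,0,0,-48,0,-1],[0,0,0,0,-48,0,-1],[0,0,0,0,0,0,-1]]'
python3 -m inch '[[0,0,0,0,0,0,-1]]'
python3 - <<'E'
from h import *
cs={n:cam(n) for n in ("scene","wrist")}
print(state()["eef_pos"],state()["opening"])
for n,k in (("scene","stopper"),("wrist","stopper"),("wrist","soap_bottle"),("scene","soap_bottle")):
    for q in regions_of(k,n)[:1]:
        P=cloud(cs[n],q["pixels"]); print(n,k,round(q["score"],2),np.percentile(P,[2,50,98],axis=0).round(1).tolist())
        for lo,hi in ((20,70),(118,125),(175,195),(195,203),(203,209),(210,245)):
            L=P[(P[:,2]>lo)&(P[:,2]<hi)]
            if len(L)>8: print(lo,hi,len(L),L.min(0).round(),L.max(0).round(),circ(L))
E
```

```text
t: 29.0
eef_pos: [451.0, -167.4, 28.6]
tcp_rot: [3.141, -0.001, -0.002]
ft_force: [0.3, 0.8, -0.3]
opening: 1.0
t: 30.0
eef_pos: [450.5, -167.2, 28.1]
tcp_rot: [-3.142, 0.0, -0.003]
ft_force: [-0.9, 0.5, -0.6]
opening: 0.264
t: 30.3
eef_pos: [450.6, -167.2, 28.1]
tcp_rot: [-3.142, -0.0, -0.003]
ft_force: [0.5, -1.3, -0.4]
opening: 0.263
t: 31.3
eef_pos: [450.3, -315.8, 210.2]
tcp_rot: [3.14, -0.001, -0.006]
ft_force: [-0.7, 0.9, -0.9]
opening: 0.262
t: 31.4
eef_pos: [450.0, -311.6, 210.0]
tcp_rot: [-3.141, 0.0, -0.004]
ft_force: [0.2, 0.7, -1.0]
opening: 0.266
[ 450.35873175 -310.26097561  210.22698312] 0.26572046393958676
scene stopper 0.84 [[428.7, -333.4, 194.1], [447.8, -320.5, 204.4], [468.4, -298.7, 239.7]]
195 203 118 [ 427. -335.  195.] [ 469. -298.  203.] (array([ 447.6, -314.6]), 16.8)
203 209 53 [ 428. -334.  203.] [ 469. -308.  209.] (array([ 447.7, -317.4]), 13.2)
210 245 124 [ 433. -325.  210.] [ 463. -305.  240.] (array([ 449.4, -315.4]), 8.4)
wrist stopper 0.91 [[430.5, -317.7, 200.4], [449.5, -301.0, 223.1], [468.8, -288.0, 240.5]]
195 203 451 [ 427. -314.  197.] [ 473. -287.  203.] (array([ 449.8, -304.8]), 17.4)
203 209 1475 [ 427. -314.  203.] [ 472. -287.  209.] (array([ 449.3, -303.9]), 13.8)
210 245 2408 [ 431. -320.  210.] [ 469. -296.  241.] (array([ 449.8, -307.3]), 9.1)
wrist soap_bottle 0.83 [[407.2, -339.7, 14.1], [450.3, -291.7, 99.9], [493.4, -262.0, 126.0]]
20 70 233 [ 414. -277.   20.] [ 482. -261.   70.] (array([ 450.3, -310.8]), 49.8)
118 125 226 [ 429. -317.  118.] [ 473. -288.  125.] (array([ 450.3, -308.6]), 19.9)
scene soap_bottle 0.57 [[402.4, -359.9, 2.3], [439.4, -335.0, 86.4], [491.3, -267.6, 125.3]]
20 70 573 [ 401. -362.   20.] [ 495. -264.   70.] (array([ 450.3, -312.4]), 47.5)
118 125 111 [ 428. -336.  118.] [ 473. -287.  125.] (array([ 450.5, -311.9]), 20.1)
```

```bash
python3 -m inch '[[0,0,0,0,-0.4,-20,-1],[0,0,0,0,0,-25,-1],[0,0,0,0,0,-10,-1],[0,0,0,0,0,-5,-1],[0,0,0,0,0,-5,-1],[0,0,0,0,0,-3,-1],[0,0,0,0,0,0,-1]]'
python3 -m inch '[[0,0,0,0,0,-1,-1],[0,0,0,0,0,0,-1]]'
python3 -m inch '[[0,0,0,0,0,-0.7,-1],[0,0,0,0,0,0,-1]]'
```

```text
t: 32.4
eef_pos: [450.7, -311.7, 142.3]
tcp_rot: [3.141, -0.0, -0.002]
ft_force: [0.3, -0.2, 0.2]
opening: 0.266
t: 32.6
eef_pos: [450.7, -311.7, 141.5]
tcp_rot: [3.141, -0.0, -0.003]
ft_force: [0.6, -0.3, 0.0]
opening: 0.264
t: 32.8
eef_pos: [450.6, -311.6, 140.5]
tcp_rot: [3.142, -0.0, -0.003]
ft_force: [-0.3, 0.3, -0.6]
opening: 0.265
```

```bash
python3 -m inch '[[0,0,0,0,0,-0.7,-1],[0,0,0,0,0,0,-1]]'
python3 -m inch '[[0,0,0,0,0,0,1],[0,0,0,0,0,0,1],[0,0,0,0,0,0,1],[0,0,0,0,0,0,1],[0,0,0,0,0,0,1],[0,0,0,0,0,0,1],[0,0,0,0,0,10,1],[0,0,0,0,0,40,1],[0,0,0,0,0,50,1],[0,0,0,0,0,50,1]]'
python3 -m inch '[[0,0,0,0,0,30,1],[0,0,0,0,50,0,1],[0,0,0,0,50,0,1],[0,0,0,0,40,0,1],[0,0,0,0,0,0,1],[0,0,0,0,0,0,1]]'
python3 - <<'E'
from h import *
cs={n:cam(n) for n in ("scene","wrist","top")}
print(state()["eef_pos"],state()["tcp_rot"]); save(cs["scene"],"s9.png",(100,90,380,390),2)
for n,k in (("wrist","stopper"),("scene","stopper"),("wrist","soap_bottle"),("wrist","dip_rod"),("scene","measure_cup"),("scene","pump_top"),("scene","dish_soap"),("scene","rod_stand")):
    for q in regions_of(k,n)[:1]:
        P=cloud(cs[n],q["pixels"]); print(n,k,round(q["score"],2),np.percentile(P,[3,50,97],axis=0).round(1).tolist())
        if n=="wrist":
          for lo,hi in ((20,70),(118,132),(207,213)):
            L=P[(P[:,2]>lo)&(P[:,2]<hi)]
            if len(L)>8: print(lo,hi,len(L),L.min(0).round(),L.max(0).round(),np.median(L,0).round(1),circ(L))
E
```

```text
t: 33.0
eef_pos: [450.6, -311.7, 140.1]
tcp_rot: [3.141, -0.0, -0.003]
ft_force: [-0.4, 0.8, 4.1]
opening: 0.263
t: 34.0
eef_pos: [450.2, -311.3, 292.2]
tcp_rot: [-3.141, 0.0, -0.002]
ft_force: [-0.4, 0.6, -0.5]
opening: 0.989
t: 34.6
eef_pos: [450.7, -171.2, 320.7]
tcp_rot: [3.141, -0.001, -0.001]
ft_force: [0.6, -0.7, -0.8]
opening: 1.004
[ 450.63823331 -172.53542101  319.88247366] [ 3.14140834e+00 -1.52625567e-04 -3.52206090e-03]
wrist stopper 0.88 [[429.6, -314.2, 128.6], [450.3, -299.6, 133.7], [470.7, -288.2, 158.1]]
118 132 81 [ 427. -311.  125.] [ 472. -287.  132.] [ 452.2 -291.   130. ] (array([ 450.3, -309.4]), 22.1)
scene stopper 0.69 [[430.7, -332.8, 127.9], [446.5, -318.3, 134.3], [467.2, -296.9, 169.5]]
wrist soap_bottle 0.88 [[407.1, -326.7, 13.9], [451.1, -281.7, 95.0], [493.9, -261.7, 119.1]]
20 70 696 [ 403. -303.   20.] [ 500. -261.   70.] [ 449.7 -266.4   47.2] (array([ 450.4, -311.2]), 49.7)
118 132 116 [ 429. -311.  118.] [ 474. -287.  132.] [ 452.9 -290.8  123.5] (array([ 450.4, -310.6]), 22.9)
wrist dip_rod 0.71 [[428.4, -44.8, 123.0], [450.2, -30.3, 127.3], [472.9, -9.3, 210.3]]
20 70 27 [421. -31.  54.] [481.  14.  57.] [479.8  -6.4  54.7] (array([450.7, -10.8]), 30.2)
118 132 1077 [425. -48. 123.] [475.  -4. 132.] [450.2 -32.3 125.8] (array([450.4, -23.3]), 19.5)
207 213 638 [438. -37. 207.] [461. -16. 212.] [449.4 -26.4 209.2] (array([449.4, -26.3]), 7.6)
scene measure_cup 0.73 [[402.7, -359.7, 7.5], [434.0, -339.8, 84.5], [488.6, -289.4, 116.3]]
scene pump_top 0.9 [[620.0, -143.9, 6.9], [661.3, -122.4, 18.7], [731.8, -100.3, 31.1]]
scene dish_soap 0.93 [[689.9, -13.0, 8.0], [705.6, -1.2, 90.8], [728.8, 19.4, 184.4]]
scene rod_stand 0.94 [[407.7, -66.2, 2.9], [445.0, -34.7, 48.9], [494.1, 9.0, 56.0]]
```

View pics/s9.png

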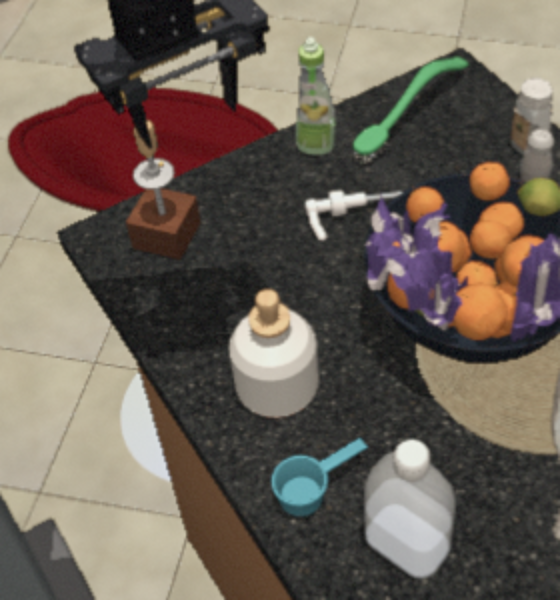

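The picture shows the bottle closed (cap at about 268,318), the rod in its stand with the stop raised (about 153,173), and the other things where they were. I'm handing in.

```bash
python3 -c "
from cell import ticket; print(ticket.job_done())"
```

```text
the job is handed in; nothing more can be done
None
```

The job is done and handed in at about 35 s of the 70 s allowed.

**What I did:** I stood the stopper on the worktop and lowered the dip rod upright into the bottle until it touched the bottom (about 11 N). I then put the rod back in its stand and closed the bottle. The first try at the stopper came up empty because the fingers had not finished closing. Nothing moved, and the second try held.

**Last checks:**
- **Rod:** it is fully seated, with the top at z = 209 mm as at the start. It leans about 2° in the hole, the other way from before.
- **Depth mark:** the top of the stop's disc is at about z = 126 mm. That puts its underside about 111 mm above the tip, taking the disc as 5 mm thick, and agrees with the bottle's inside depth.
- **Stopper and bottle:** the stopper's cap is flat on the rim. The bottle (450, -311), the stand, the pump and the dish soap are where they were, within measuring error.

**Disagreement:** in the final check the network labelled the bottle as the measuring cup. I checked the cup by eye in the last picture instead, where it appears not to have moved.

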